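# Scan the marked carton out

### The arm

A 7-joint arm with a two-finger parallel gripper is mounted at the origin on the work surface. World frame = base frame: x ahead of the robot, y to its left, z up, the work surface at z = 0. Lengths are in m, angles in rad, forces in N, time in s.
With the tool pointing down it reaches from about 0.4 to 0.875 m from the base axis. Payload 19.3 kg.
Tool frame: the origin (TCP) lies midway between the tips of the shut fingers; the grasp point (between the pads) lies 19 mm behind it; z points along the fingers, y is the line along which they close (so a half turn about z gives the same grasp; the last joint's range is limited). The gripper opens to 85 mm and grips with 20 to 120 N. Pads are 22 mm wide; open, the fingers measure 114 mm over their backs; the gripper's body (76 mm by 85 mm) begins 54 mm behind the grasp point. The pads swing forward as they close: fully open they stand 13 mm farther back than shut.
Start: joints at [-1.329, 0.521, -0.036, 1.599, 0.021, 1.021, -0.113], TCP at [0.192, 0.595, 0.21] pointing down, gripper open.
Joint ranges: [-2.91, 2.91], [-0.3, 2.13], [-1.5, 1.42], [0.17, 2.43], [-1.26, 4.41], [0.16, 1.93], [-2.52, 2.52]. Speed limits (rad/s): [1.89, 1.89, 2.39, 2.39, 3.01, 3.01, 3.01].

### API

Orientations are given as [roll, pitch, yaw] about the fixed x, y, z axes, in that order (R = Rz(yaw) Ry(pitch) Rx(roll)).
In Python, from workcell import telemetry, grab_frame, calibration, bot, outline_of, landmark_of gives the robot as it stands. The module is installed in compiled form; this text tells all that it offers.
- The arm moves only by the shell command python3 -m inch 'ROWS' [FORCE]. ROWS is JSON, a list of rows, each a list of 7 numbers: the shift along the tool's x, y, z in m, then the turn, a rotation vector about the tool's x, y, z in rad, then the closure, from 0 (fully open) to 1 (shut). A call has 1 to 5 rows; each row shifts and turns the commanded pose from where the row before left it, along the tool's axes as they then stand; what a row does not reach is not made up. A row lasts 1/10 s, in which the tool goes at most 50 mm and 8.59 degrees, less where a joint would pass 70% of its speed; a pose out of reach is approached as far as the arm can. A call is refused whole if a number of a shift passes 0.05 or a number of a turn 0.15, either way. A call with a gripper value outside its range is refused whole. The fingers move at their own pace and stop on an object; FORCE is the grip in N (left out, the last holds). Time passes only in rows, so rows that do not move let the fingers close. It gives the time, the measured TCP pose, the force, the opening and the grip force at its end, in the units of the state.
- telemetry.observe(): the state, without advancing time (a new reading comes with each control period).
- grab_frame(name): name is "side" or "top" or "wrist"; returns the picture (420x560x3 uint8, red, green, blue); there is no depth.
- calibration(name): a dict with "fovy" (degrees; the focal length in pixels is half the picture's height over the tangent of half this angle, whatever the lens; pixels are square), "cx", "cy" (the principal point, pixels), "pose" (4x4, takes a point from camera to world coordinates). Camera axes: x right, y down, z forward; pixel columns grow to the right and rows downward; lengths in m; the calibration is good to about 2 mm. A picture is of the moment at which its call begins: read the wrist's pose just before it. calibration takes no time and is no camera call; for the wrist camera it gives the pose at the moment of the call.
- bot.job_done(): hands the job in; it is judged then, once.
Trained networks look in the newest picture that a camera, given by its name, has taken for a name from the list of things; names that differ only in an ending like _2 or _b are one class to them, and where a whole thing is asked for, a point or a joint stands for the part that bears it (a point fixed in the world has none). Each returns a list of dicts, best first, with "score" (0 to 1); they miss things now and then, are a little off and sometimes report something else, mostly with a low value. They report only what shows in the picture. A call takes as long as a camera call. They do not tell look-alikes from the thing itself.
- outline_of(label, camera): "region" (420x560 bool, what is visible of it) and "rect" ([left, top, right, bottom] in pixels, round what is visible of it).
- landmark_of(label, camera): "xy" ([column, row] in pixels: a listed point, or the origin of a listed thing).
The state is a dict: "clock": time; "qpos": joint angles; "qd": joint speeds; "joint_efforts": joint torques, N m; "position": TCP position; "tool_rot": TCP orientation; "force": force on the tool from outside, world axes, zero at the start; "moment": the same for the moment, N m; "grip_width": finger opening in m; "finger_force": force on a finger pad.
Only numpy, scipy, OpenCV 4.12 (cv2) and the standard library are available. Lean on these libraries where they do the work, as an engineer would, in place of code of your own. Each camera call takes 0.05 s, during which the arm holds its last target. There are 200 camera calls.

### The job

One of the three sealed cartons carries the orange cone that marks it as next to ship. Draw the hand scanner straight up out of its charging stand, tip it nose-down to about 45 degrees, and hold it in the air with its red window looking at the middle of that carton's label from about 12 cm away. Finish while still holding it there, steady and touching nothing but the gripper, and leave the cartons and everything lying about undisturbed.

Things in the scene. Friction and masses are not known exactly. Their poses are not given: they have to be found in the camera images.
- stand: fixed charging stand: black base 110 x 100 x 15 mm with a grey upright square cup on it, outside 54 (x) x 50 (y) mm, rim 75 mm above the table, inner hollow 42 (x) x 38 (y) mm and 60 mm deep. Origin: centre of the underside on the table, z up; its -x points the way the standing scanner's nose points
- scanner_head (a point): centre of the loose hand scanner's yellow head, a box 90 (x) x 50 (y) x 45 (z) mm: grip its flat y sides. -x is the nose, where it looks; -z runs down the black handle (34 x 30 mm), whose foot is 122.5 mm from here; 0.15 to 0.3 kg. It starts upright, the lower 60 mm of the handle in the stand's cup with 4 mm play all round, this point 137.5 mm above the table
- scanner_window (a point): centre of the scanner's dark red window on the nose end of the head, 45 mm from the head centre along -x; same axes as the head: the scanner looks along this point's -x
- scanner_foot (a point): centre of the bottom end of the scanner's handle, 122.5 mm below the head centre along its -z; same axes
- marker_center (a point): centre (half-way up) of the loose orange plastic cone, 48 mm across the base, 42 mm tall, that stands on top of one carton: the carton to be scanned. It stands 70 mm from the middle of that carton's label, on the robot's side of the label; every other label is more than 115 mm from it, measured level
- tape_center (a point): centre of a roll of brown tape, 60 mm across, 24 mm tall, lying on another carton in the same place; leave alone
- stapler_center (a point): centre of a blue stapler, 28 x 85 x 30 mm, lying on the remaining carton; leave alone
- jar_center (a point): centre of a closed jar, 60 mm across, 75 mm tall, on the table beyond the stand; leave alone
- bracket_center (a point): middle of a rusty steel angle bracket, 90 x 90 mm foot and 90 mm tall, on the table; leave alone
- label_a (a point): centre of the white barcode label (55 x 75 mm) on the flat top of a sealed brown carton, 90 mm above the table; axes: z up, x along the carton's length. The carton (170 x 115 x 90 mm, fixed, heavy) reaches 40 mm from this point along +x, 130 mm along -x and 57 mm to each side
- carton_a: that carton itself (the one with label_a); origin: centre of its underside on the table, 45 mm along -x from the label centre
- label_b (a point): centre of the white barcode label (55 x 75 mm) on the flat top of a sealed brown carton, 90 mm above the table; axes: z up, x along the carton's length. The carton (170 x 115 x 90 mm, fixed, heavy) reaches 40 mm from this point along +x, 130 mm along -x and 57 mm to each side
- carton_b: that carton itself (the one with label_b); origin: centre of its underside on the table, 45 mm along -x from the label centre
- label_c (a point): centre of the white barcode label (55 x 75 mm) on the flat top of a sealed brown carton, 90 mm above the table; axes: z up, x along the carton's length. The carton (170 x 115 x 90 mm, fixed, heavy) reaches 40 mm from this point along +x, 130 mm along -x and 57 mm to each side
- carton_c: that carton itself (the one with label_c); origin: centre of its underside on the table, 45 mm along -x from the label centre
- brush_grip (a point): handle of a hand brush lying on the table beyond the cartons on the robot's left; leave alone
Things that resemble listed ones, but are neither listed nor needed, are in the scene too. Leave any green or yellow look-alike of the carton_a alone.

How it is judged:
By the outcome, as a careful person would: the job done as asked, in the order asked, and still so for the second after the job is handed in, while the arm keeps its last pose, push and grip.
It also fails if it takes over 38 s, if anything falls off the work surface, if the arm or the gripper's body presses on something with over 40 N, if the wrist force passes 120 N, or if a joint passes its speed limit or range.

## Working session

There is one attempt and no reset: what is moved stays moved. The work goes in short steps, Python scripts to look and compute and a shell command to move; the robot and the scene stay as the last step left them, time stands still between calls to the robot, and variables do not carry over. Pictures are saved under pics/ and viewed, at most 10 in all, crops included, and the job is handed in when it is done.

```bash
mkdir -p pics
cat > h.py <<'E'
import numpy as np, cv2
from scipy.spatial.transform import Rotation as R
from workcell import telemetry, grab_frame, calibration, bot, outline_of, landmark_of
def K(n):
    c=calibration(n); return 210/np.tan(np.radians(c["fovy"])/2),c["cx"],c["cy"],np.array(c["pose"])
def ray(n,xy):
    f,cx,cy,P=K(n); d=P[:3,:3]@np.array([(xy[0]-cx)/f,(xy[1]-cy)/f,1]); return P[:3,3],d
def atz(n,xy,z):
    o,d=ray(n,xy); return o+d*(z-o[2])/d[2]
def proj(n,p):
    f,cx,cy,P=K(n); q=P[:3,:3].T@(np.array(p)-P[:3,3]); return q[:2]/q[2]*f+[cx,cy]
def tri(rs):
    A=np.zeros((3,3));b=np.zeros(3)
    for o,d in rs:
        d=d/np.linalg.norm(d);M=np.eye(3)-np.outer(d,d);A+=M;b+=M@o
    return np.linalg.solve(A,b)
def save(n,im): cv2.imwrite("pics/"+n,im[:,:,::-1])
E
python3 - <<'E'
from h import *
Z=dict(scanner_head=.1375,scanner_window=.1375,stand=0,marker_center=.111,label_a=.09,tape_center=.102,stapler_center=.105,jar_center=.0375,bracket_center=.045,brush_grip=.02)
s=telemetry.observe();print(s["clock"],np.round(s["position"],3),np.round(s["tool_rot"],3),s["grip_width"])
for n in("top","side"):
    save(n+"0.png",grab_frame(n)); print(n,np.round(K(n)[3][:3,3],2))
    for k,z in Z.items():
        for r in landmark_of(k,n)[:5]: print(k,np.round(r["score"],2),np.round(r["xy"]),np.round(atz(n,r["xy"],z),3))
print(np.round(calibration("wrist")["pose"],3))
E
```

```text
0.0 [0.192 0.594 0.209] [-3.14  0.    2.83] 0.08521467465467503
top [0.39 0.03 1.15]
scanner_head 0.81 [385. 192.] [ 0.501 -0.244  0.137]
scanner_window 0.68 [384. 208.] [ 0.463 -0.241  0.137]
stand 0.65 [372. 195.] [ 0.508 -0.245  0.   ]
stand 0.22 [305. 208.] [ 0.469 -0.06   0.   ]
marker_center 0.5 [238. 211.] [0.453 0.114 0.111]
label_a 0.98 [238. 184.] [0.523 0.116 0.09 ]
label_a 0.76 [364. 269.] [ 0.313 -0.202  0.09 ]
label_a 0.75 [167. 271.] [0.304 0.287 0.09 ]
label_a 0.69 [179. 180.] [0.53  0.264 0.09 ]
label_a 0.67 [429. 113.] [ 0.714 -0.372  0.09 ]
tape_center 0.76 [306. 206.] [ 0.467 -0.054  0.102]
stapler_center 0.89 [175. 206.] [0.463 0.269 0.105]
stapler_center 0.71 [234. 213.] [0.449 0.123 0.105]
stapler_center 0.31 [371. 114.] [ 0.702 -0.22   0.105]
jar_center 0.88 [372. 110.] [ 0.735 -0.238  0.038]
bracket_center 0.62 [431. 114.] [ 0.725 -0.394  0.045]
bracket_center 0.61 [300. 184.] [ 0.531 -0.043  0.045]
brush_grip 0.87 [139. 228.] [0.412 0.381 0.02 ]
side [ 0.44 -0.71  0.89]
scanner_head 0.96 [303. 293.] [ 0.514 -0.238  0.138]
scanner_window 0.89 [279. 296.] [ 0.
[... 284 characters left out ...]
47.] [0.521 0.274 0.09 ]
label_a 0.66 [290. 186.] [0.52  0.116 0.09 ]
label_a 0.64 [301. 295.] [ 0.513 -0.211  0.09 ]
tape_center 0.87 [269. 230.] [ 0.457 -0.041  0.102]
stapler_center 0.76 [261. 146.] [0.455 0.266 0.105]
stapler_center 0.58 [278. 212.] [0.482 0.014 0.105]
jar_center 0.88 [403. 315.] [ 0.731 -0.248  0.037]
jar_center 0.45 [262. 151.] [0.456 0.328 0.037]
jar_center 0.29 [275. 173.] [0.49  0.225 0.037]
bracket_center 0.65 [260. 149.] [0.452 0.326 0.045]
bracket_center 0.56 [419. 380.] [ 0.722 -0.39   0.045]
brush_grip 0.54 [244. 145.] [0.405 0.381 0.02 ]
[[ 0.307  0.909  0.282  0.12 ]
 [ 0.952 -0.294 -0.091  0.619]
 [ 0.     0.296 -0.955  0.373]
 [ 0.     0.     0.     1.   ]]
```

View pics/top0.png

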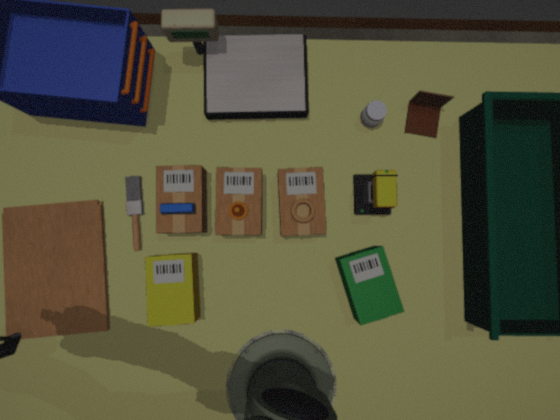

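View pics/side0.png

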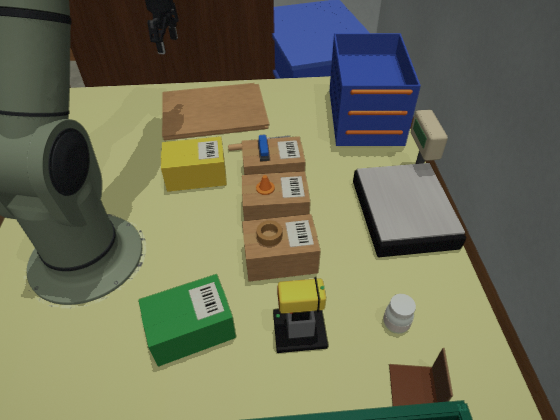

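The cone (top 238,211; side 266,183) stands on the middle carton, whose label is at top (238,184), about (0.522, 0.116, 0.09).

- **Other labels:** tape carton (301,184), stapler carton (179,180), and the yellow (168,271) and green (366,268) look-alikes. None of these is the target.
- **Scanner:** the yellow head at top (385,190) in the black stand. The beige display at (190,25) is not a scanner.

Next I turn to yaw π and go above the scanner.

```bash
python3 -m inch '[[0,0,-0.03,0,0,-0.104,0],[0,0,-0.03,0,0,-0.104,0],[0,0,-0.03,0,0,-0.104,0],[-0.026,-0.03,0,0,0,0,0],[-0.026,-0.03,0,0,0,0,0]]'
python3 -m inch '[[-0.026,-0.03,0,0,0,0,0],[-0.026,-0.03,0,0,0,0,0],[-0.026,-0.03,0,0,0,0,0],[-0.026,-0.03,0,0,0,0,0],[-0.026,-0.03,0,0,0,0,0]]'
python3 -m inch '[[-0.026,-0.03,0,0,0,0,0],[-0.026,-0.03,0,0,0,0,0],[-0.026,-0.03,0,0,0,0,0],[0,0,0,0,0,0,0]]'
```

```text
clock: 1.6
position: [0.2439, 0.5346, 0.3003]
tool_rot: [3.14, 0.0, -3.139]
force: [1.3, -0.2, -0.9]
grip_width: 0.0848
finger_force: 0.0
clock: 2.1
position: [0.3747, 0.3835, 0.3]
tool_rot: [3.141, 0.0, -3.141]
force: [1.2, 1.2, 0.3]
grip_width: 0.0854
finger_force: 0.0
clock: 2.5
position: [0.4551, 0.2903, 0.3]
tool_rot: [-3.14, 0.001, 3.135]
force: [-1.0, 0.2, -0.3]
grip_width: 0.0852
finger_force: 0.0
```

Run:
```python
from h import *
im=grab_frame("top"); save("crop1.png",cv2.resize(im[140:245,130:430],(800,280)))
s=telemetry.observe();print(s["clock"],np.round(s["position"],3),np.round(s["tool_rot"],3),np.round(s["qpos"],2),np.round(s["force"],1))
```

```text
2.55 [0.453 0.293 0.3  ] [-3.141e+00  1.000e-03  3.138e+00] [-0.71  0.3   0.04  1.71 -0.01  1.13  0.9 ] [-0.   1.  -0.3]
```

View pics/crop1.png

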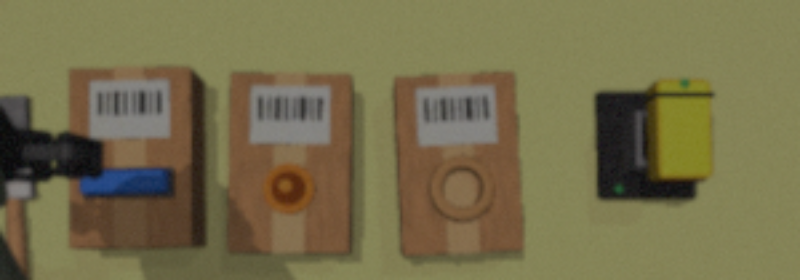

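The crop shows the cone (288,188) on the middle carton, with its label at (290,113). The scanner head is at (680,130) with its nose toward the robot. The choice is confirmed.

```bash
python3 -m inch '[[-0.003,-0.038,0,0,0,0,0],[-0.003,-0.038,0,0,0,0,0],[-0.003,-0.038,0,0,0,0,0],[-0.003,-0.038,0,0,0,0,0],[-0.003,-0.038,0,0,0,0,0]]' >/dev/null
python3 -m inch '[[-0.003,-0.038,0,0,0,0,0],[-0.003,-0.038,0,0,0,0,0],[-0.003,-0.038,0,0,0,0,0],[-0.003,-0.038,0,0,0,0,0],[-0.003,-0.038,0,0,0,0,0]]' >/dev/null
python3 -m inch '[[-0.003,-0.038,0,0,0,0,0],[-0.003,-0.038,0,0,0,0,0],[-0.003,-0.038,0,0,0,0,0],[-0.003,-0.038,0,0,0,0,0],[0,0,0,0,0,0,0]]'
python3 - <<'E'
from h import *
im=grab_frame("wrist"); save("w1.png",im)
s=telemetry.observe();print(s["clock"],np.round(s["position"],3),np.round(s["tool_rot"],3),np.round(s["qpos"],2))
for k,z in dict(scanner_head=.1375,scanner_window=.1375,stand=0).items():
    for r in landmark_of(k,"wrist")[:2]: print(k,np.round(r["score"],2),np.round(r["xy"]),np.round(atz("wrist",r["xy"],z),4))
# yellow top face of head at z=.16
hsv=cv2.cvtColor(im,cv2.COLOR_RGB2HSV); m=cv2.inRange(hsv,(24,160,90),(34,255,255))
n,l,st,c=cv2.connectedComponentsWithStats(m); print(st[1:][st[1:,4]>500])
E
```

```text
clock: 4.05
position: [0.4935, -0.2409, 0.2997]
tool_rot: [-3.14, -0.0, 3.138]
force: [-0.9, 0.4, -0.7]
grip_width: 0.0854
finger_force: 0.0
4.1 [ 0.494 -0.238  0.3  ] [-3.141 -0.     3.139] [ 0.08  0.33  0.35  1.7  -0.12  1.14  2.03]
scanner_window 0.64 [276. 149.] [ 0.4638 -0.2367  0.1375]
[[ 248  152   60   86 4817]
 [ 252  242   55   11  518]]
```

View pics/w1.png

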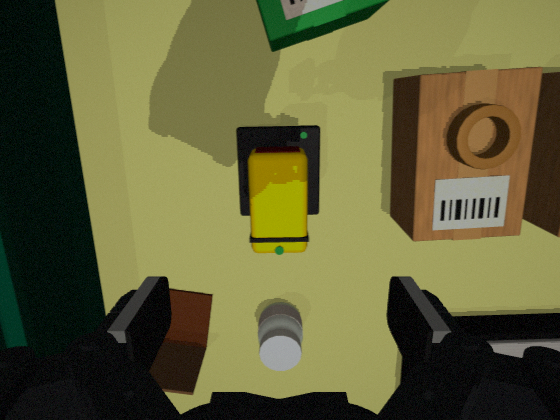

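The head's yellow top is at columns 249–308 and rows 150–252, square to the gripper. The tape carton is to its right and the jar and bracket lie beyond.

Run:
```python
from h import *
for p in[(249,155),(308,155),(251,250),(308,250),(279,150),(279,252)]: print(p,np.round(atz("wrist",p,.16),4))
for p in[(238,127),(320,127),(240,214),(320,213)]: print(p,np.round(atz("wrist",p,.015),4))
```

```text
(249, 155) [ 0.4653 -0.2585  0.16  ]
(308, 155) [ 0.4653 -0.2105  0.16  ]
(251, 250) [ 0.549  -0.2586  0.16  ]
(308, 250) [ 0.549  -0.2084  0.16  ]
(279, 150) [ 0.4612 -0.2341  0.16  ]
(279, 252) [ 0.5509 -0.2339  0.16  ]
(238, 127) [ 0.4548 -0.2821  0.015 ]
(320, 127) [ 0.4547 -0.1856  0.015 ]
(240, 214) [ 0.5623 -0.2829  0.015 ]
(320, 213) [ 0.5609 -0.1819  0.015 ]
```

```bash
python3 -m inch '[[-0.006,0.0025,0.02,0,0,0,0],[-0.006,0.0025,0.035,0,0,0,0],[0,0,0.035,0,0,0,0],[0,0,0.03,0,0,0,0],[0,0,0.025,0,0,0,0]]' 
python3 -m inch '[[0,0,0.02,0,0,0,0],[0,0,0.02,0,0,0,0],[0,0,0,0,0,0,0]]'
python3 - <<'E'
from h import *
save("w2.png",grab_frame("wrist"))
E
```

```text
clock: 4.75
position: [0.506, -0.2302, 0.1534]
tool_rot: [3.141, -0.001, -3.139]
force: [0.5, -0.5, 0.1]
grip_width: 0.0859
finger_force: 0.0
clock: 5.05
position: [0.5052, -0.2301, 0.113]
tool_rot: [3.14, -0.003, -3.139]
force: [0.1, 0.4, 1.2]
grip_width: 0.0852
finger_force: 0.0
```

View pics/w2.png

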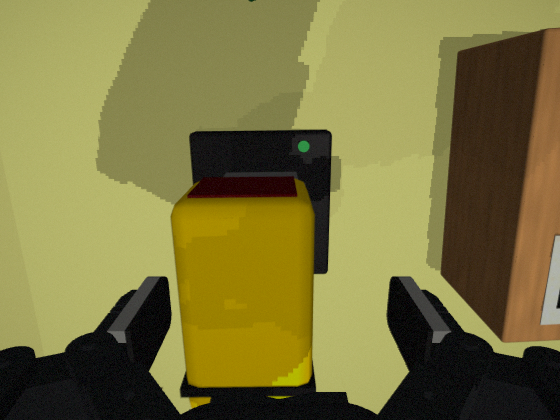

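The head is off-centre to the left (180–313, centre about 245, against fingers centred near 279). I'll measure it.

Run:
```python
from h import *
s=telemetry.observe();print(np.round(s["position"],4))
for p in[(172,215),(313,215),(183,380),(312,380)]: print(p,np.round(atz("wrist",p,.16),4))
f,cx,cy,P=K("wrist");print(f,cx,cy,np.round(P,3)); 
Rm=R.from_euler("xyz",s["tool_rot"]).as_matrix()
print(proj("wrist",s["position"]), proj("wrist",s["position"]+Rm@[0,.0425,-.03]),proj("wrist",s["position"]+Rm@[0,-.0425,-.03]))
```

```text
[ 0.5058 -0.2307  0.1145]
(172, 215) [ 0.4682 -0.2651  0.16  ]
(313, 215) [ 0.4682 -0.2183  0.16  ]
(183, 380) [ 0.535  -0.2665  0.16  ]
(312, 380) [ 0.535  -0.2167  0.16  ]
372.8574083568403 278.625157374636 210.43705533265344 [[-0.001  0.955  0.295  0.43 ]
 [ 1.     0.001  0.001 -0.23 ]
 [ 0.001  0.295 -0.955  0.278]
 [ 0.     0.     0.     1.   ]]
[276.33605352 260.43547211] [381.5895169  292.04438042] [170.23192068 292.15939451]
```

```bash
python3 -m inch '[[0,-0.006,0,0,0,0,0],[0,-0.005,0,0,0,0,0],[0,0,0,0,0,0,0]]'
python3 - <<'E'
from h import *
im=grab_frame("wrist");cal=K("wrist")
s=telemetry.observe();print(np.round(s["position"],4))
hsv=cv2.cvtColor(im,cv2.COLOR_RGB2HSV); m=cv2.inRange(hsv,(22,190,60),(34,255,255)); save("m.png",cv2.merge([m]*3))
for r in(230,280,330,375):
    c=np.where(m[r,100:450])[0]+100; print(r,c.min(),c.max(),np.round([atz("wrist",(x,r),.16)[1] for x in(c.min(),c.max())],4))
E
```

```text
clock: 5.4
position: [0.5062, -0.2442, 0.1157]
tool_rot: [-3.141, 0.001, 3.141]
force: [0.6, 0.7, 0.2]
grip_width: 0.0847
finger_force: 0.0
[ 0.5061 -0.2437  0.1155]
230 214 352 [-0.2645 -0.2176]
280 218 349 [-0.264  -0.2176]
330 221 347 [-0.2639 -0.2172]
375 226 341 [-0.263  -0.2184]
```

```bash
python3 -m inch '[[0,0.002,0,0,0,0,0],[0,0,0,0,0,0,0.3],[0,0,0,0,0,0,0.6],[0,0,0,0,0,0,1],[0,0,0,0,0,0,1]]' 60
python3 -m inch '[[0,0,0,0,0,0,1],[0,0,0,0,0,0,1],[0,0,0,0,0,0,1]]' 60
```

```text
clock: 5.95
position: [0.5061, -0.2412, 0.1152]
tool_rot: [-3.141, 0.0, -3.141]
force: [-1.4, 1.3, 5.8]
grip_width: 0.0493
finger_force: 62.4
clock: 6.25
position: [0.5061, -0.2412, 0.1152]
tool_rot: [-3.141, 0.0, -3.141]
force: [-0.7, -0.0, 6.8]
grip_width: 0.049
finger_force: 62.4
```

Gripped at 49 mm. Lifting straight up, slowly at first.

```bash
python3 -m inch '[[0,0,-0.01,0,0,0,1],[0,0,-0.015,0,0,0,1],[0,0,-0.015,0,0,0,1],[0,0,-0.015,0,0,0,1],[0,0,-0.015,0,0,0,1]]'
python3 -m inch '[[0,0,-0.02,0,0,0,1],[0,0,-0.025,0,0,0,1],[0,0,-0.03,0,0,0,1],[0,0,-0.03,0,0,0,1],[0,0,-0.02,0,0,0,1]]'
python3 - <<'E'
from h import *
im=grab_frame("side");s=telemetry.observe();print(s["clock"],np.round(s["position"],4),np.round(s["tool_rot"],3),s["grip_width"],np.round(s["qpos"],2))
save("s2.png",cv2.resize(im[120:360,180:480],(750,600)))
E
```

```text
clock: 6.75
position: [0.5057, -0.241, 0.1858]
tool_rot: [3.142, -0.0, -3.141]
force: [0.2, 0.3, -2.6]
grip_width: 0.0486
finger_force: 63.1
clock: 7.25
position: [0.5059, -0.2412, 0.3123]
tool_rot: [-3.141, 0.002, 3.142]
force: [0.6, -0.4, -3.1]
grip_width: 0.0487
finger_force: 63.3
7.3 [ 0.5067 -0.2417  0.3148] [-3.14   0.005  3.141] 0.04855853139071564 [ 0.08  0.33  0.35  1.65 -0.12  1.17  2.03]
```

View pics/s2.png

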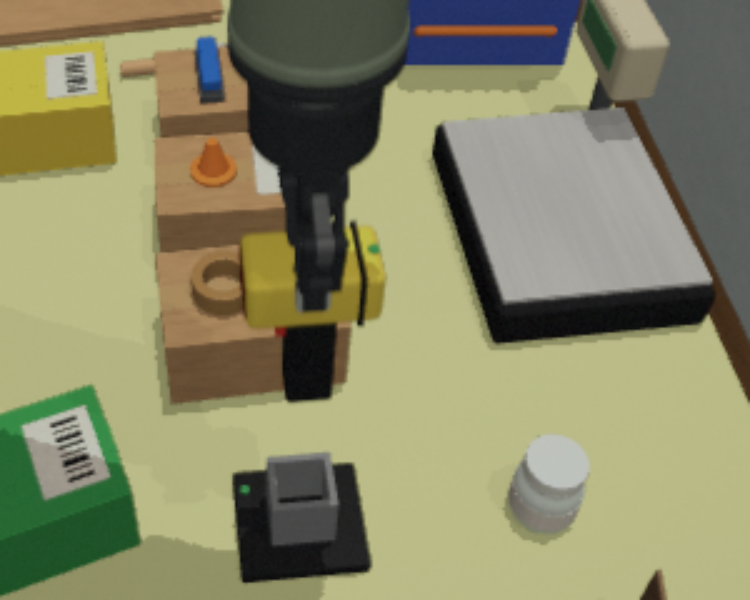

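The scanner is upright in the grip and clear of the cup. It passes over the tape carton at y first, with its foot at about 0.21 m, then tilts there.

```bash
python3 -m inch '[[0,0.02,0,0,0,0,1],[0,0.035,0,0,0,0,1],[0,0.035,0,0,0,0,1],[0,0.035,0,0,0,0,1],[0,0.035,0,0,0,0,1]]'>/dev/null
python3 -m inch '[[0,0.035,0,0,0,0,1],[0,0.035,0,0,0,0,1],[0,0.035,0,0,0,0,1],[0,0.035,0,0,0,0,1],[0,0.035,0,0,0,0,1]]'>/dev/null
python3 -m inch '[[0,0.02,0,0,0,0,1],[0,0.002,0,0,0,0,1],[0,0,0,0,-0.08,0,1],[0,0,0,0,-0.1,0,1],[0,0,0,0,-0.1,0,1]]'
python3 -m inch '[[0,0,0,0,-0.1,0,1],[0,0,0,0,-0.1,0,1],[0,0,0,0,-0.1,0,1],[0,0,0,0,-0.1,0,1],[0,0,0,0,-0.105,0,1]]'
python3 -m inch '[[0,0,0,0,0,0,1]]'
python3 - <<'E'
from h import *
s=telemetry.observe();print(s["clock"],np.round(s["position"],4),np.round(R.from_euler("xyz",s["tool_rot"]).as_matrix(),3),s["grip_width"],np.round(s["qpos"],2))
E
```

```text
clock: 8.8
position: [0.5058, 0.1151, 0.3099]
tool_rot: [3.141, 0.284, 3.141]
force: [1.4, -0.3, -3.6]
grip_width: 0.0489
finger_force: 63.2
clock: 9.3
position: [0.5069, 0.11, 0.3095]
tool_rot: [-3.126, 0.696, 3.139]
force: [0.9, -1.7, -2.8]
grip_width: 0.0487
finger_force: 63.3
clock: 9.4
position: [0.5065, 0.1095, 0.3088]
tool_rot: [-3.124, 0.694, 3.139]
force: [-0.6, -0.1, -3.5]
grip_width: 0.0488
finger_force: 63.3
9.4 [0.5065 0.1095 0.3088] [[-0.769  0.013  0.639]
 [ 0.002  1.    -0.019]
 [-0.64  -0.013 -0.769]] 0.04881177243474047 [-0.65 -0.04  0.07  2.32  0.98  0.46  0.16]
```

The tilt stalled a little at 40° because q4 is near its limit this close in. I'll move outward along the tool axis and then finish the tilt.

```bash
python3 -m inch '[[0,0,0.02,0,0,0,1],[0,0,0.02,0,0,0,1],[0,0,0.025,0,0,0,1],[0,0,0.025,0,0,0,1],[0,0,0.02,0,0,0,1]]'
python3 -m inch '[[0,0,0,0,0,0,1]]'
python3 - <<'E'
from h import *
s=telemetry.observe();print(s["clock"],np.round(s["position"],4),np.round(s["tool_rot"],3),np.round(R.from_euler("xyz",s["tool_rot"]).as_matrix(),3),s["grip_width"],np.round(s["qpos"],2))
E
```

```text
clock: 9.9
position: [0.5791, 0.1074, 0.224]
tool_rot: [-3.123, 0.693, 3.14]
force: [0.5, -0.2, -2.9]
grip_width: 0.0489
finger_force: 63.3
clock: 10.0
position: [0.5788, 0.1072, 0.2232]
tool_rot: [-3.121, 0.691, 3.141]
force: [0.2, -0.1, -1.7]
grip_width: 0.0491
finger_force: 63.3
10.0 [0.5788 0.1072 0.2232] [-3.121  0.691  3.141] [[-0.771  0.014  0.637]
 [ 0.001  1.    -0.021]
 [-0.637 -0.016 -0.77 ]] 0.049128840874697335 [-0.59  0.24  0.14  2.29  1.62  0.27 -0.43]
```

```bash
python3 -m inch '[[-0.0075,0.002,0.0145,0,0,0,1],[-0.0075,0.002,0.0145,0,0,0,1],[-0.0075,0.002,0.0145,0,0,0,1],[-0.0075,0.002,0.0145,0,0,0,1],[-0.0075,0.002,0.0145,0,0,0,1]]'
python3 -m inch '[[0,0,0,0.007,-0.03,0,1],[0,0,0,0.007,-0.03,0,1],[0,0,0,0.007,-0.03,0,1],[0,0,0,0,0,0,1]]'
python3 - <<'E'
from h import *
s=telemetry.observe();print(s["clock"],np.round(s["position"],4),np.round(s["tool_rot"],3),np.round(R.from_euler("xyz",s["tool_rot"]).as_matrix(),3),s["grip_width"],np.round(s["qpos"],2))
E
```

```text
clock: 10.5
position: [0.6542, 0.1166, 0.1939]
tool_rot: [-3.124, 0.695, 3.139]
force: [-0.1, -0.0, -2.2]
grip_width: 0.0487
finger_force: 63.5
clock: 10.9
position: [0.6528, 0.1162, 0.1932]
tool_rot: [-3.099, 0.783, -3.14]
force: [0.3, 0.2, -3.5]
grip_width: 0.0491
finger_force: 63.4
10.9 [0.6528 0.1162 0.1932] [-3.099  0.783 -3.14 ] [[-0.709  0.028  0.705]
 [-0.001  0.999 -0.041]
 [-0.706 -0.03  -0.708]] 0.04905966000899718 [-0.41  0.41 -0.04  2.2   2.04  0.41 -0.83]
```

The tilt is now 45°. I'll take out the small roll and then verify with the cameras.

```bash
python3 -m inch '[[0,0,0,-0.02,0,0,1],[0,0,0,-0.02,0,0,1],[0,0,0,0,0,0,1],[0,0,0,0,0,0,1]]'
python3 - <<'E'
from h import *
rs={}
for n in("top","side","wrist"):
    im=grab_frame(n); save(n+"3.png",im)
    if n=="side": save("s3c.png",cv2.resize(im[90:300,170:450],(800,600)))
    for k in("scanner_head","scanner_window","scanner_foot","label_a","marker_center"):
        for r in landmark_of(k,n)[:3]:
            print(n,k,np.round(r["score"],2),np.round(r["xy"]))
            rs.setdefault(k,[]).append(ray(n,r["xy"])) if k[:2]=="sc" and r is not None and r["score"]>.5 else None
for k,v in rs.items():
    if len(v)>1: print(k,len(v),np.round(tri(v),4))
s=telemetry.observe();Rm=R.from_euler("xyz",s["tool_rot"]).as_matrix();p=s["position"]
print(s["clock"],np.round(p,4),np.round(Rm,3))
h=p-.0223*Rm[:,2];w=h+.045*Rm[:,0];f=h+.1225*Rm[:,2]
print("pred head,win,foot",np.round([h,w,f],4)); d=Rm[:,0];t=(.09-w[2])/d[2];print("hit",w+t*d,t)
for n in("top","side"): print(n,[np.round(proj(n,q)) for q in(h,w,f,w+t*d)])
E
```

```text
clock: 11.3
position: [0.6534, 0.1165, 0.1935]
tool_rot: [-3.141, 0.784, -3.141]
force: [1.0, 0.5, -2.6]
grip_width: 0.0489
finger_force: 63.5
top scanner_head 0.87 [234. 126.]
top scanner_foot 0.92 [238. 100.]
top label_a 0.87 [169. 270.]
top label_a 0.75 [182. 178.]
top label_a 0.71 [302. 181.]
side scanner_head 0.68 [339. 146.]
side scanner_head 0.63 [274. 172.]
side scanner_head 0.22 [302. 333.]
side scanner_window 0.63 [328. 155.]
side scanner_foot 0.92 [372. 172.]
side scanner_foot 0.38 [269. 232.]
side label_a 0.92 [205. 297.]
side label_a 0.91 [210. 152.]
side label_a 0.89 [289. 186.]
side marker_center 0.66 [263. 184.]
wrist scanner_head 0.78 [279. 289.]
wrist scanner_window 0.91 [276. 184.]
scanner_head 4 [0.5831 0.1012 0.216 ]
scanner_foot 2 [0.7305 0.1176 0.1197]
scanner_window 2 [0.6128 0.1194 0.1789]
12.2 [0.653  0.1173 0.1929] [[-0.709 -0.001  0.706]
 [-0.001  1.     0.001]
 [-0.706  0.    -0.709]]
pred head,win,foot [[0.6373 0.1172 0.2087]
 [0.6054 0.1172 0.1769]
 [0.7238 0.1174 0.1219]]
hit [0.51818062 0.1170992  0.09      ] 0.12314442136590567
top [array([234., 127.]), array([235., 144.]), array([238., 102.]), array([237., 186.])]
side [array([338., 147.]), array([324., 158.]), array([369., 172.]), array([289., 186.])]
```

View pics/s3c.png

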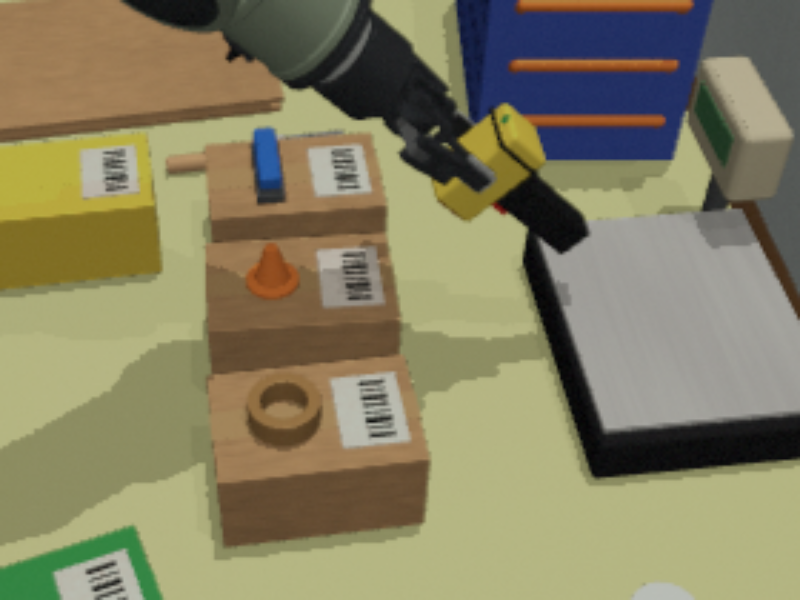

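View pics/wrist3.png

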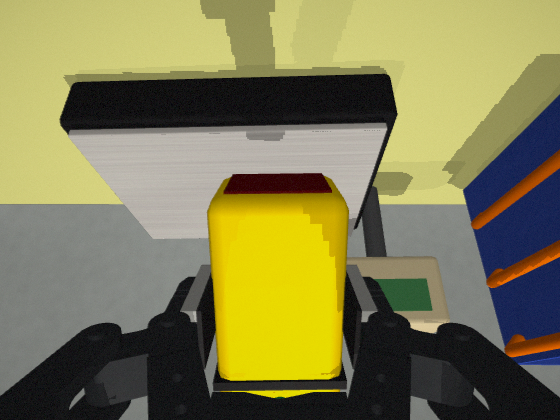

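The side view shows the scanner tilted 45° with its nose toward the middle carton's label (350,275 in the crop). The cone, tape and stapler are undisturbed and nothing touches the scanner. The wrist view shows it square in the pads, with the window at (276,184). The aim falls within about 4 mm of the label's centre, from about 12.3 cm, so I'm letting it settle and handing in.

```bash
python3 -m inch '[[0,0,0,0,0,0,1],[0,0,0,0,0,0,1],[0,0,0,0,0,0,1]]'; python3 -c "
from workcell import bot
print(bot.job_done())"
```

```text
clock: 12.5
position: [0.653, 0.1173, 0.1929]
tool_rot: [3.141, 0.783, -3.14]
force: [0.3, 0.1, -2.3]
grip_width: 0.0492
finger_force: 63.5
the job is handed in; nothing more can be done
None
```

I handed the job in at 12.5 s: the scanner is held steady at 45° nose-down, its window about 12 cm from the cone carton's label and aimed within about 4 mm of the label's centre, and the last pictures showed nothing disturbed; no verdict came back.

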